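# Stop the pot stand rocking

### The job

The square four-footed pot stand has been put down cornerwise with one foot up on the edge of the wooden board, so it rocks. Turn it where it stands, keeping its middle over the same spot, until its sides are square with the board's edges and all four feet rest on the counter, then let go; keep it low while turning, no more than a finger's breadth (20 mm) off the counter. Leave the round stand and the black tumbler where they are.

Things in the scene. Friction and masses are not known exactly. Their poses are not given: they have to be found in the camera images.
- stand_mid (a point): Square pot stand, dark steel, 0.4-0.6 kg: middle of its central bar, to grip. Open top frame 142 mm square of 12 x 12 mm bars: three along x (y = -65, 0, 65 mm), two along y (x = -65, 65); 53 mm free each side of the central bar. Point is 51 mm above the soles, 6 under the top. 12 mm legs at (+-65, +-65). x along the central bar, z up. Starts leaning 3 to 5 degrees, one foot on the board.
- board: Flat wooden board, fixed, 300 mm (x) by 200 mm (y), 10 mm thick; origin at the centre of its underside, on the counter (height 0), z up. The square stand is beside its long edge y = -100 mm, middle 82 to 85 mm out from that edge: cornerwise a foot reaches over the board; turned square either way (within 10 degrees) all feet clear it.
- round_stand: Bystander: round three-legged dark steel stand, ring of 140 mm outer diameter, 50 mm high, standing level on the counter, loose; origin at the centre of its underside.
- tumbler: Bystander: black plastic tumbler, 72 mm across the rim, 100 mm high, upright on the counter, loose; origin at the centre of its underside.

How it is judged:
By the outcome, as a careful person would: the job done as asked, in the order asked, and still so for the second after the job is handed in, with the robot touching nothing.
It also fails if it takes over 27 s, if anything falls off the work surface, if the arm or the gripper's body presses on something with over 40 N, if the wrist force passes 120 N, or if a joint passes its speed limit or range.

### The arm

A 6-joint arm with a two-finger parallel gripper is mounted at the origin on the work surface. World frame = base frame: x ahead of the robot, y to its left, z up, the work surface at z = 0. Lengths are in m, angles in rad, forces in N, time in s.
With the tool pointing down it reaches from about 0.3 to 0.95 m from the base axis. Payload 3.1 kg.
Tool frame: the origin (TCP) lies between the finger pads; the fingertips stand 14 mm ahead of it and the grasp point (between the pads) lies 5 mm behind it (ctrl.tip_extent is the distance from the TCP to the fingertips, in m); z points along the fingers, y is the direction in which the jaws open and shut (so a half turn about z gives the same grasp; the last joint's range is limited). The gripper opens to 85 mm and grips with 20 to 120 N. Pads are 22 mm wide; open, the fingers measure 114 mm over their backs; the gripper's body (76 mm by 85 mm) begins 54 mm behind the grasp point. The pads swing forward as they close: fully open they stand 13 mm farther back than shut.
Start: joints at [1.046, 0.308, 1.634, -0, 1.2, -0.07], TCP at [0.275, 0.561, 0.245] pointing down, gripper open.
Joint ranges: [-3.06, 3.06], [-0.79, 1.96], [0.05, 2.63], [-1.19, 4.34], [0.05, 2.64], [-2.94, 2.94]. Speed limits (rad/s): [2.79, 2.79, 3.14, 3.14, 3.14, 3.14].

### API

Orientations are given as a 3x3 rotation matrix whose columns are the frame's x, y, z axes.
In Python, from bench import ctrl, camera, calibration gives the robot as it stands.
- The arm moves only by the tool send_rows, never from a script. Its argument "deltas" is a list of rows, each a list of 3 entries, a list of its own where there are three numbers: the closure in counts, from 0 (fully open) to 255 (shut), then the shift along the world's x, y, z in mm, then the turn, a rotation vector about the world's x, y, z in rad. In form: [[claw, [tx, ty, tz], [wx, wy, wz]], ...]. A call has 1 to 12 rows; each row is the pose to reach, as a shift and turn from the pose measured when the call began; what a row does not reach only later rows make up. A row lasts 1/8 s, in which the tool goes at most 62.5 mm and 10.7 degrees, less where a joint would pass 70% of its speed; a pose out of reach is approached as far as the arm can. A call with a gripper value outside its range is refused whole. The fingers move at their own pace and stop on an object; "newtons" is the grip in N (left out, the last holds). Time passes only in rows, so rows that repeat a pose let the fingers close. It gives the time, the measured TCP pose, the force and the opening at its end, in the units of the state.
- ctrl.sense(): the state, without advancing time (a new reading comes with each control period).
- camera(name): name is "scene" or "side" or "wrist"; returns (picture, depth): 384x512x3 uint8, red, green, blue; 384x512 float32, m along the optical axis (not along the pixel's ray), 0 where there is no reading.
- calibration(name): a dict with "mtx" (3x3 intrinsics, pixels), "R" (3x3) and "t" (3): a world point X has camera coordinates R X + t; the wrist camera has in their place "hand_eye" (4x4, takes a point from camera to tool coordinates, whose origin is the TCP and whose axes are the flange's). Camera axes: x right, y down, z forward; pixel columns grow to the right and rows downward; lengths in m; the calibration is good to about 2 mm. A picture is of the moment at which its call begins: read the wrist's pose just before it. calibration takes no time and is no camera call.
- ctrl.close_job(): hands the job in, once; it reports no verdict.
The state is a dict: "clock": time; "joints": joint angles; "qvel": joint speeds; "tau": joint torques, N m; "position": TCP position; "tool_rot": TCP orientation; "ft_force": force on the tool from outside, world axes, zero at the start; "torque": the same for the moment, N m; "gripper_width": opening from 0.0 (shut) to 1.0 (fully open).
Only numpy, scipy, OpenCV 4.12 (cv2) and the standard library are available. Lean on these libraries where they do the work, as an engineer would, in place of code of your own. Each camera call takes 0.05 s, during which the arm holds its last target.

## Working session

There is one attempt and no reset: what is moved stays moved. The work goes in short steps, Python scripts to look and compute and a tool call to move; the robot and the scene stay as the last step left them, time stands still between calls to the robot, and variables do not carry over. Pictures are saved under pics/ and viewed, and the job is handed in when it is done.

Besides the shell and the picture viewer there is one more tool, called after ">>>" by a JSON object that holds its "name" and its "arguments", one argument or row to a line. send_rows: Moves the arm, as the interface text tells. Its arguments: {"type":"object","properties":{"deltas":{"type":"array"},"newtons":{"type":"number"}},"required":["deltas"]}

```bash
mkdir -p pics; cat > h.py <<'E'
import numpy as np, cv2
from bench import ctrl, camera, calibration
def save(n,im): cv2.imwrite(f'pics/{n}.png',im[:,:,::-1])
E
python3 - <<'E'
from h import *
s=ctrl.sense();print({k:np.round(v,3).tolist() for k,v in s.items()})
for n in ("scene","side"):
    im,d=camera(n);save(n+"0",im);np.savez(f'{n}0.npz',im=im,d=d)
    c=calibration(n);print(n,c['mtx'].tolist(),np.round(-c['R'].T@c['t'],3))
E
```

```text
{'clock': 0.0, 'joints': [1.046, 0.309, 1.635, 0.0, 1.2, -0.07], 'qvel': [0.001, -0.0, -0.001, -0.001, -0.0, -0.0], 'tau': [0.001, -41.524, -27.667, 0.0, 0.01, 0.0], 'position': [0.274, 0.561, 0.244], 'tool_rot': [[-0.898, 0.439, -0.001], [0.439, 0.898, -0.002], [0.0, -0.002, -1.0]], 'ft_force': [-0.611, -0.042, -0.458], 'torque': [-0.016, 0.024, 0.043], 'gripper_width': 1.0}
scene [[356.6993302638669, 0.0, 261.65383061620355], [0.0, 356.6993302638669, 192.55490243060677], [0.0, 0.0, 1.0]] [ 1.155 -0.067  0.579]
side [[398.4959341884424, 0.0, 256.2119795032055], [0.0, 398.4959341884424, 187.5483132334606], [0.0, 0.0, 1.0]] [ 0.517 -0.791  0.639]
```

View pics/scene0.png

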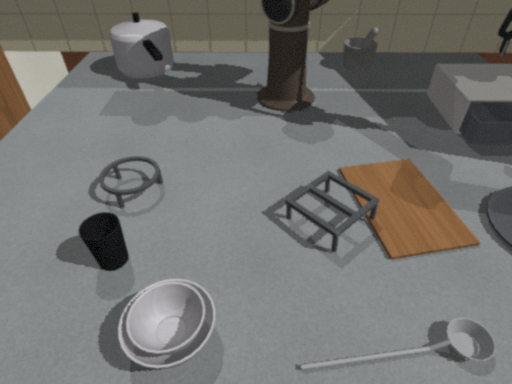

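View pics/side0.png

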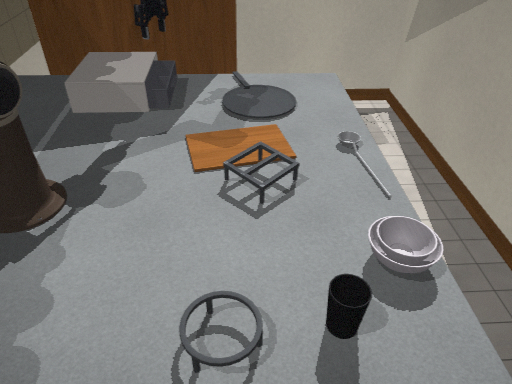

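The scene view shows the square stand at about (332,205), with the board to its right at (405,205). The side view has the stand at (261,170) and the board at (240,147).

```bash
cat >> h.py <<'E'
def pts(n,im,d):
    c=calibration(n);K=c['mtx'];v,u=np.mgrid[:384,:512]
    P=np.stack([(u-K[0,2])/K[0,0]*d,(v-K[1,2])/K[1,1]*d,d],-1)
    return (P-c['t'])@c['R']
def ray(n,uv,z):
    c=calibration(n);C=-c['R'].T@c['t']
    r=np.array([np.linalg.solve(c['mtx'],[u,v,1])@c['R'] for u,v in uv])
    return C+r*((z-C[2])/r[:,2])[:,None]
E
python3 - <<'E'
from h import *
for n,b,box in (("scene",(320,140,500,270),(275,165,390,255)),("side",(175,115,310,180),(215,135,310,205))):
    f=np.load(n+'0.npz');im,d=f['im'],f['d']
    P=pts(n,im,d)
    hsv=cv2.cvtColor(im,cv2.COLOR_RGB2HSV)
    m=(hsv[...,0]<22)&(hsv[...,1]>90)
    mm=np.zeros_like(m);mm[b[1]:b[3],b[0]:b[2]]=1;m&=mm
    p=ray(n,np.argwhere(m)[:,::-1],.01)[:,:2]
    h=cv2.convexHull((p*1000).astype(np.float32))
    print(n,'board',m.sum(),cv2.minAreaRect(h), 'z',np.median(P[m][:,2]))
    mm=np.zeros_like(m);mm[box[1]:box[3],box[0]:box[2]]=1
    q=(P[...,2]>.035)&(P[...,2]<.085)&mm&(d>0)
    Q=P[q];A=np.c_[Q[:,:2],np.ones(len(Q))]
    A0=A
    k=Q[:,2]>0.04
    for _ in range(5):
        co=np.linalg.lstsq(A[k],Q[k,2],rcond=None)[0];r=Q[:,2]-A@co;k=abs(r)<.008
    print('plane',co,k.sum(),len(Q),'tilt deg',np.degrees(np.hypot(*co[:2])),'rms',r[k].std())
    print('rect',cv2.minAreaRect((Q[k][:,:2]*1000).astype(np.float32)))
    x0,y0,x1,y1=box
    save(n+'z',cv2.resize(im[y0:y1,x0:x1],None,fx=6,fy=6,interpolation=cv2.INTER_CUBIC))
E
```

```text
scene board 7435 ((541.62353515625, 250.219482421875), (300.8938903808594, 201.5277099609375), 11.794979095458984) z 0.010334883364238632
plane [0.00198885 0.05450787 0.05518169] 1815 2002 tilt deg 3.125148873341273 rms 0.003070397264211527
rect ((592.4833984375, 74.03469848632812), (145.40408325195312, 143.72476196289062), 42.19158172607422)
side board 3089 ((538.4010009765625, 243.47215270996094), (299.5683288574219, 210.49705505371094), 11.642731666564941) z 0.009760433900472534
plane [0.00328982 0.05755999 0.05347471] 1137 1265 tilt deg 3.3033267770294175 rms 0.0032191641065862035
rect ((593.2322387695312, 71.98419189453125), (144.885986328125, 145.43507385253906), 42.51943588256836)
```

View pics/scenez.png

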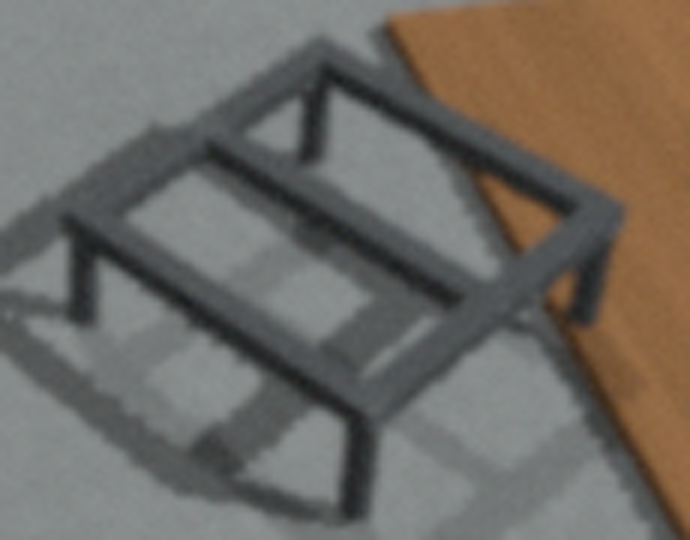

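View pics/sidez.png

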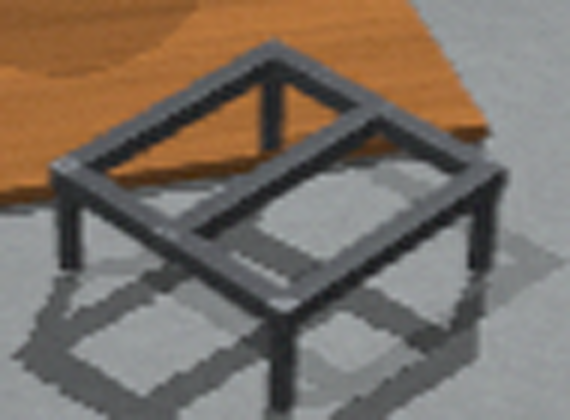

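Both zooms show one foot on the board. The central bar runs (309,188) to (353,214) in the scene view. I'll triangulate the four top corners to get the tilt and yaw.

```bash
python3 - <<'E'
from h import *
sc=np.array([(320,42),(622,207),(370,420),(62,218)])/6+[275,165]-.4
sd=np.array([(52,168),(272,42),(506,170),(285,316)])/6+[215,135]-.4
def Pm(n):
    c=calibration(n);return c['mtx']@np.c_[c['R'],c['t']]
X=cv2.triangulatePoints(Pm('scene'),Pm('side'),sc.T,sd.T);X=(X[:3]/X[3]).T
print(np.round(X*1000,1),X.mean(0))
e=[X[1]-X[0],X[2]-X[3],X[2]-X[1],X[3]-X[0]]
for v in e: print(np.linalg.norm(v),np.degrees(np.arctan2(v[1],v[0])),np.degrees(v[2]/.142))
b=ray('scene',[(309,188),(353,214)],.06);print(b,np.degrees(np.arctan2(*(b[1]-b[0])[1::-1])))
# depth heights near corners and bar
for n,uv in (('scene',sc),('side',sd)):
    f=np.load(n+'0.npz');P=pts(n,f['im'],f['d']);c=uv.mean(0)
    for u in uv:
        w=u+(c-u)*.06;x,y=np.round(w).astype(int)
        q=P[y-3:y+4,x-3:x+4].reshape(-1,3);q=q[q[:,2]>.04];print(n,len(q),np.round(np.percentile(q[:,2],75),4))
E
```

```text
[[494.2  79.5  58.6]
 [596.3 172.2  65.2]
 [691.9  70.4  58.9]
 [588.9 -24.1  52.6]] [0.59282001 0.0745211  0.05886382]
0.1380406311865619 42.21089516645173 2.6744639777533603
0.13997166682940837 42.52912762718796 2.543584988533111
0.13973893954865793 -46.78837604090829 -2.541423353881184
0.1404802154273523 -47.58825766317708 -2.410544364660934
[[0.5547579  0.02993582 0.06      ]
 [0.63525168 0.11311075 0.06      ]] 45.93850808219
scene 38 0.0627
scene 42 0.0674
scene 47 0.0624
scene 46 0.0578
side 42 0.0617
side 34 0.0676
side 34 0.0619
side 47 0.0567
```

>>> {"name": "send_rows", "arguments": {
  "deltas": [
    [110,[319,-487,-80],[0,0,-1.946]],
    [110,[319,-487,-80],[0,0,-1.946]],
    [110,[319,-487,-80],[0,0,-1.946]],
    [110,[319,-487,-80],[0,0,-1.946]],
    [110,[319,-487,-80],[0,0,-1.946]],
    [110,[319,-487,-80],[0,0,-1.946]],
    [110,[319,-487,-80],[0,0,-1.946]],
    [110,[319,-487,-80],[0,0,-1.946]],
    [110,[319,-487,-80],[0,0,-1.946]],
    [110,[319,-487,-80],[0,0,-1.946]],
    [110,[319,-487,-80],[0,0,-1.946]],
    [110,[319,-487,-80],[0,0,-1.946]]
  ],
  "newtons": 40
}}

```text
clock: 1.6
position: [0.5928, 0.0733, 0.1634]
tool_rot: [[0.738, 0.675, -0.003], [0.675, -0.738, 0.002], [-0.001, -0.003, -1.0]]
ft_force: [0.4, -0.6, -1.1]
gripper_width: 0.565
```

>>> {"name": "send_rows", "arguments": {
  "deltas": [
    [110,[0,0,0],[0,0,0]],
    [110,[0,0,0],[0,0,0]]
  ]
}}

```text
clock: 1.85
position: [0.5925, 0.0737, 0.1633]
tool_rot: [[0.737, 0.676, -0.003], [0.676, -0.737, 0.002], [-0.001, -0.003, -1.0]]
ft_force: [0.1, 1.0, -0.5]
gripper_width: 0.569
```

```bash
python3 - <<'E'
from h import *
s=ctrl.sense();print({k:np.round(s[k],4).tolist() for k in('clock','joints','position','tool_rot','gripper_width','ft_force')})
im,d=camera('wrist');save('w1',im);np.savez('w1.npz',im=im,d=d,p=s['position'],R=s['tool_rot']);print(calibration('wrist'))
E
```

```text
{'clock': 1.85, 'joints': [0.05, 0.3452, 1.7637, 0.0021, 1.0356, 0.8776], 'position': [0.5925, 0.0737, 0.1633], 'tool_rot': [[0.7371, 0.6758, -0.003], [0.6758, -0.7371, 0.0016], [-0.0011, -0.0033, -1.0]], 'gripper_width': 0.569, 'ft_force': [0.0643, 0.9715, -0.5239]}
{'mtx': array([[274.46347751,   0.        , 254.75752165],
       [  0.        , 274.46347751, 194.21483514],
       [  0.        ,   0.        ,   1.        ]]), 'hand_eye': array([[ 5.70920319e-04, -9.57657784e-01, -2.87908394e-01,
         7.29750425e-02],
       [ 9.99999745e-01,  4.23468161e-04,  5.74427825e-04,
         4.83650879e-05],
       [-4.28185240e-04, -2.87908649e-01,  9.57657782e-01,
        -1.28248452e-01],
       [ 0.00000000e+00,  0.00000000e+00,  0.00000000e+00,
         1.00000000e+00]])}
```

View pics/w1.png

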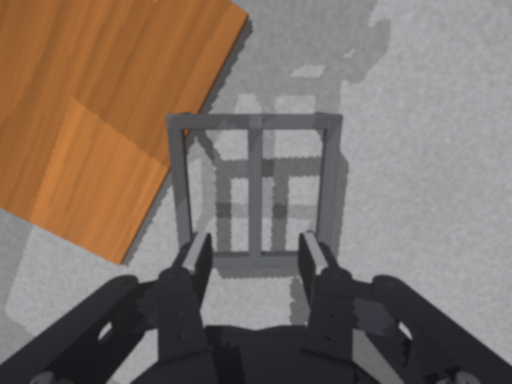

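The wrist view shows the central bar from (255,122) to (256,261), midway between the fingertips at about (205,245) and (308,245). The board's edge runs from (247,15) to (122,263).

```bash
cat >> h.py <<'E'
def wray(f,uv,z):
    c=calibration('wrist');H=c['hand_eye'];R=f['R']@H[:3,:3];C=f['p']+f['R']@H[:3,3]
    r=np.array([R@np.linalg.solve(c['mtx'],[u,v,1]) for u,v in uv]);return C+r*((np.asarray(z)-C[2])/r[:,2])[:,None]
def edgefit(f,z=.01):
    im=f['im'];hsv=cv2.cvtColor(im,cv2.COLOR_RGB2HSV);m=((hsv[...,0]<22)&(hsv[...,1]>110))
    uv=[(np.where(m[r])[0].max(),r) for r in range(25,255) if m[r].any()]
    p=wray(f,uv,z)[:,:2].astype(np.float32)
    l=cv2.fitLine(p*1000,cv2.DIST_HUBER,0,.01,.01).ravel();return l
E
python3 - <<'E'
from h import *
f=np.load('w1.npz');im=f['im'];g=cv2.cvtColor(im,cv2.COLOR_RGB2GRAY).astype(int)
for r in (150,170,190,210,230): print(r,g[r,240:272].tolist())
print(g[105:140,230].tolist(),g[235:285,235].tolist())
b=wray(f,[(255,122),(255.7,261)],[.0645,.0595]);print(b,b.mean(0),np.degrees(np.arctan2(*(b[1]-b[0])[1::-1])))
l=edgefit(f);print('edge',l,np.degrees(np.arctan2(l[1],l[0])))
m=b.mean(0)*1000;nrm=np.array([-l[1],l[0]]);print('dist',(m[:2]-l[2:])@nrm)
E
```

```text
150 [164, 165, 166, 166, 166, 164, 156, 137, 111, 92, 84, 85, 89, 94, 97, 98, 99, 99, 98, 97, 94, 97, 115, 133, 140, 142, 141, 141, 141, 141, 142, 141]
170 [105, 107, 105, 105, 104, 105, 103, 99, 97, 97, 96, 96, 97, 97, 99, 100, 98, 96, 98, 96, 94, 85, 81, 82, 83, 84, 83, 83, 83, 81, 80, 80]
190 [160, 161, 164, 166, 168, 168, 165, 154, 128, 107, 98, 98, 97, 98, 100, 100, 99, 99, 97, 99, 98, 104, 121, 133, 136, 138, 141, 142, 141, 142, 140, 136]
210 [140, 141, 142, 144, 144, 145, 142, 134, 115, 101, 97, 97, 97, 98, 98, 99, 98, 98, 97, 99, 101, 111, 127, 138, 143, 143, 145, 145, 146, 144, 140, 126]
230 [164, 163, 162, 162, 161, 160, 160, 152, 131, 109, 99, 98, 97, 98, 97, 100, 98, 96, 96, 96, 103, 119, 143, 157, 162, 163, 163, 164, 164, 161, 147, 124]
[140, 142, 143, 144, 143, 143, 141, 136, 122, 100, 89, 85, 85, 83, 83, 82, 82, 83, 84, 89, 93, 94, 94, 98, 119, 146, 162, 166, 168, 170, 170, 170, 168, 167, 166] [162, 162, 164, 166, 164, 164, 163, 162, 162, 164, 165, 166, 164, 162, 160, 150, 125, 95, 80, 77, 77, 81, 90, 96, 99, 99, 99, 98, 98, 99, 98, 98, 96, 97, 99, 99, 100, 100, 99, 100, 101, 102, 107, 121, 141, 155, 161, 161, 161, 160]
[[0.6404253  0.11762264 0.0645    ]
 [0.5463349  0.03031783 0.0595    ]] [0.5933801  0.07397023 0.062     ] -137.14230932370916
edge [9.7953683e-01 2.0126486e-01 5.7501245e+02 1.5730334e+02] 11.610934
dist -85.32461288902424
```

>>> {"name": "send_rows", "arguments": {
  "deltas": [
    [110,[0.8,0.9,-35],[0.054,0,0]],
    [110,[0.8,0.9,-70],[0.054,0,0]],
    [110,[0.8,0.9,-90],[0.054,0,0]],
    [110,[0.8,0.9,-103],[0.054,0,0]],
    [110,[0.8,0.9,-112],[0.054,0,0]],
    [110,[0.8,0.9,-112],[0.054,0,0]]
  ]
}}

```text
clock: 2.65
position: [0.5935, 0.0748, 0.0513]
tool_rot: [[0.737, 0.676, -0.003], [0.675, -0.736, 0.056], [0.035, -0.043, -0.998]]
ft_force: [-0.6, 0.4, -0.4]
gripper_width: 0.567
```

```bash
python3 - <<'E'
from h import *
s=ctrl.sense();print({k:np.round(s[k],4).tolist() for k in('clock','position','tool_rot','gripper_width','ft_force')})
im,d=camera('wrist');save('w2',im)
E
```

```text
{'clock': 2.65, 'position': [0.5935, 0.0748, 0.0513], 'tool_rot': [[0.737, 0.6759, -0.003], [0.675, -0.7358, 0.0556], [0.0354, -0.043, -0.9984]], 'gripper_width': 0.5669, 'ft_force': [-0.5773, 0.3959, -0.3858]}
```

View pics/w2.png

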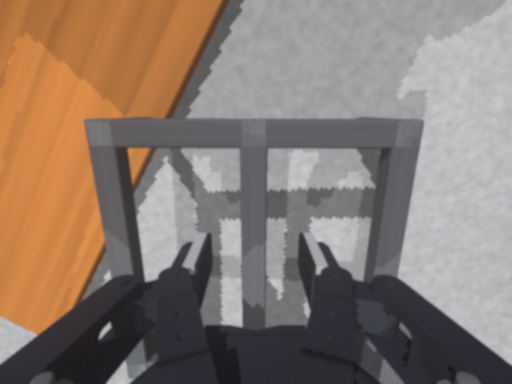

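The fingers straddle the bar at (254,250) and the force reading is near zero. I'll close on it.

>>> {"name": "send_rows", "arguments": {
  "deltas": [
    [255,[0,0,0],[0,0,0]],
    [255,[0,0,0],[0,0,0]],
    [255,[0,0,0],[0,0,0]],
    [255,[0,0,0],[0,0,0]],
    [255,[0,0,0],[0,0,0]],
    [255,[0,0,0],[0,0,0]]
  ],
  "newtons": 70
}}

```text
clock: 3.45
position: [0.5946, 0.0749, 0.0529]
tool_rot: [[0.737, 0.676, -0.001], [0.675, -0.736, 0.056], [0.037, -0.042, -0.998]]
ft_force: [-0.1, 0.3, 4.7]
gripper_width: 0.126
```

>>> {"name": "send_rows", "arguments": {
  "deltas": [
    [255,[0,0,3],[0,0,0]],
    [255,[0,-0.2,6],[-0.02,0,0]],
    [255,[-0.5,-0.4,8],[-0.04,0,0]],
    [255,[-0.5,-0.6,8],[-0.056,0,0]],
    [255,[-0.5,-0.6,8],[-0.056,0,0]],
    [255,[-0.5,-0.6,8],[-0.056,0,0]]
  ]
}}

```text
clock: 4.2
position: [0.594, 0.0744, 0.0608]
tool_rot: [[0.737, 0.676, -0.001], [0.676, -0.737, 0.0], [-0.001, -0.001, -1.0]]
ft_force: [0.2, 0.0, -4.6]
gripper_width: 0.125
```

```bash
python3 - <<'E'
from h import *
s=ctrl.sense();print({k:np.round(s[k],4).tolist() for k in('clock','position','tool_rot','gripper_width','ft_force','torque')})
a=[]
for n,(x0,y0,x1,y1) in (("scene",(275,150,390,255)),("side",(205,115,320,215))):
    im,d=camera(n);np.savez(n+'1.npz',im=im,d=d);a.append(cv2.resize(im[y0:y1,x0:x1],(575,500 if n=='side' else 525),interpolation=cv2.INTER_CUBIC))
for i,x in enumerate(a): save(f'lift{i}',x)
E
```

```text
{'clock': 4.2, 'position': [0.594, 0.0744, 0.0608], 'tool_rot': [[0.7369, 0.676, -0.0009], [0.676, -0.7369, 0.0], [-0.0007, -0.0006, -1.0]], 'gripper_width': 0.1247, 'ft_force': [0.2042, 0.0154, -4.5536], 'torque': [0.0083, 0.0063, -0.0014]}
```

View pics/lift0.png

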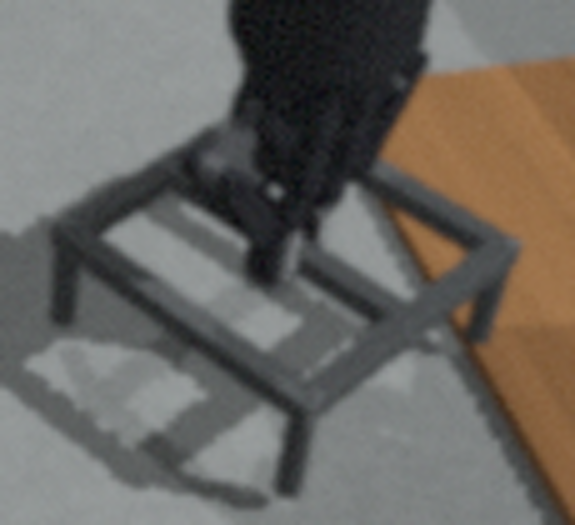

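View pics/lift1.png

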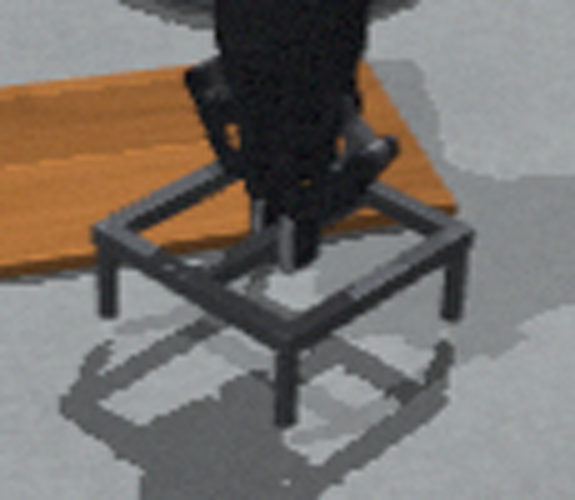

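The stand is held clear of everything, with 4.6 N at the wrist. I'll check its level and height from depth.

```bash
cat >> h.py <<'E'
def plane(n,f,box,lo,hi,c0=(.5935,.0742)):
    P=pts(n,f['im'],f['d']);x0,y0,x1,y1=box;Q=P[y0:y1,x0:x1].reshape(-1,3)
    r=np.hypot(Q[:,0]-c0[0],Q[:,1]-c0[1]);Q=Q[(Q[:,2]>lo)&(Q[:,2]<hi)&(r>.062)&(r<.11)]
    A=np.c_[Q[:,:2]-c0,np.ones(len(Q))];k=np.ones(len(Q),bool)
    for _ in range(6):
        co=np.linalg.lstsq(A[k],Q[k,2],rcond=None)[0];k=abs(Q[:,2]-A@co)<.005
    return co,k.sum(),cv2.minAreaRect((Q[k][:,:2]*1000).astype(np.float32))
E
python3 - <<'E'
from h import *
B={"scene":(270,145,395,260),"side":(205,115,320,215)}
for n in B:
    print(n,0,plane(n,np.load(n+'0.npz'),B[n],.045,.08)); print(n,1,plane(n,np.load(n+'1.npz'),B[n],.055,.085))
E
```

```text
scene 0 (array([0.00285413, 0.05456285, 0.06152081]), np.int64(1167), ((592.3916625976562, 73.95155334472656), (145.15646362304688, 143.72476196289062), 42.19158172607422))
scene 1 (array([-0.01061366,  0.00098391,  0.0694219 ]), np.int64(983), ((593.2796020507812, 72.97236633300781), (144.1780242919922, 143.92819213867188), 42.574588775634766))
side 0 (array([0.00172717, 0.05798162, 0.06102449]), np.int64(698), ((593.2322387695312, 71.98419189453125), (144.885986328125, 145.43507385253906), 42.51943588256836))
side 1 (array([-0.0077547,  0.0005982,  0.0686048]), np.int64(568), ((592.5474853515625, 70.74232482910156), (144.4413604736328, 144.6809844970703), 42.31526184082031))
```

>>> {"name": "send_rows", "arguments": {
  "deltas": [
    [255,[-0.5,-0.2,0],[0,0,-0.06]],
    [255,[-0.5,-0.2,0],[0,0,-0.15]],
    [255,[-0.5,-0.2,0],[0,0,-0.25]],
    [255,[-0.5,-0.2,0],[0,0,-0.35]],
    [255,[-0.5,-0.2,0],[0,0,-0.45]],
    [255,[-0.5,-0.2,0],[0,0,-0.51]],
    [255,[-0.5,-0.2,0],[0,0,-0.539]],
    [255,[-0.5,-0.2,0],[0,0,-0.539]],
    [255,[-0.5,-0.2,0],[0,0,-0.539]]
  ]
}}

```text
clock: 5.42
position: [0.5936, 0.074, 0.0608]
tool_rot: [[0.979, 0.202, -0.001], [0.202, -0.979, 0.0], [-0.001, -0.001, -1.0]]
ft_force: [0.0, 1.5, -5.2]
gripper_width: 0.124
```

```bash
python3 - <<'E'
from h import *
s=ctrl.sense();print({k:np.round(s[k],4).tolist() for k in('clock','position','tool_rot','gripper_width','ft_force','torque')})
R=s['tool_rot'];print(np.degrees(np.arctan2(R[1][0],R[0][0])))
B={"scene":(270,140,400,260),"side":(205,115,320,215)}
for n in B:
    im,d=camera(n);print(n,plane(n,dict(im=im,d=d),B[n],.055,.085))
im,d=camera('wrist');save('w3',im);np.savez('w3.npz',im=im,d=d,p=s['position'],R=R)
E
```

```text
{'clock': 5.425, 'position': [0.5936, 0.074, 0.0608], 'tool_rot': [[0.9794, 0.202, -0.0007], [0.202, -0.9794, 0.0005], [-0.0006, -0.0006, -1.0]], 'gripper_width': 0.1244, 'ft_force': [0.0263, 1.4616, -5.2495], 'torque': [-0.017, -0.0434, -0.0063]}
11.65396628146093
scene (array([-0.012607  ,  0.0013754 ,  0.06964064]), np.int64(906), ((592.8057861328125, 73.58415222167969), (144.51487731933594, 142.5491180419922), 11.563238143920898))
side (array([-0.00612845,  0.00701051,  0.0689339 ]), np.int64(605), ((592.91552734375, 71.4014892578125), (142.95138549804688, 146.05422973632812), 11.418499946594238))
```

View pics/w3.png

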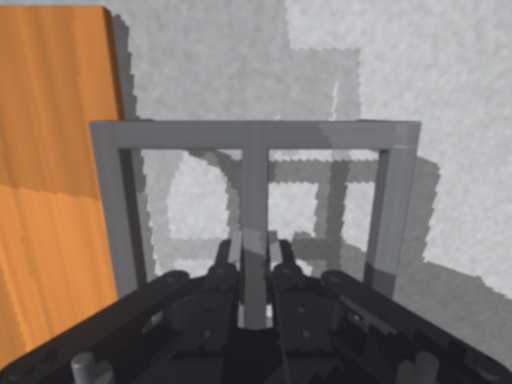

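The stand is square to the board: 11.5° against 11.6°. The middle measures (593,73.5), so it's still over its spot. I'll lower it.

>>> {"name": "send_rows", "arguments": {
  "deltas": [
    [255,[0,0,-4],[0,0,0]],
    [255,[0,0,-8],[0,0,0]],
    [255,[0,0,-10],[0,0,0]],
    [255,[0,0,-11],[0,0,0]],
    [255,[0,0,-11.5],[0,0,0]],
    [255,[0,0,-11.5],[0,0,0]]
  ]
}}

```text
clock: 6.32
position: [0.5937, 0.074, 0.0494]
tool_rot: [[0.979, 0.202, -0.001], [0.202, -0.979, 0.0], [-0.0, -0.001, -1.0]]
ft_force: [-0.4, -0.9, -5.4]
gripper_width: 0.122
```

>>> {"name": "send_rows", "arguments": {
  "deltas": [
    [255,[0,0,-0.5],[0,0,0]],
    [255,[0,0,-1],[0,0,0]],
    [255,[0,0,-1],[0,0,0]]
  ]
}}

```text
clock: 6.7
position: [0.5937, 0.074, 0.0484]
tool_rot: [[0.979, 0.202, -0.0], [0.202, -0.979, 0.0], [-0.0, -0.0, -1.0]]
ft_force: [-0.1, 0.5, -5.9]
gripper_width: 0.121
```

>>> {"name": "send_rows", "arguments": {
  "deltas": [
    [255,[0,0,-0.5],[0,0,0]],
    [255,[0,0,-1],[0,0,0]],
    [255,[0,0,-1],[0,0,0]]
  ]
}}

```text
clock: 7.08
position: [0.5937, 0.0741, 0.0479]
tool_rot: [[0.979, 0.202, -0.001], [0.202, -0.979, 0.0], [-0.0, -0.001, -1.0]]
ft_force: [-2.0, -0.3, -0.9]
gripper_width: 0.123
```

The weight has come off, so the feet are touching the counter. I'll seat it slightly and open partway, because the fully open fingers would come close to the side bars.

>>> {"name": "send_rows", "arguments": {
  "deltas": [
    [255,[0,0,-0.4],[0,0,0]],
    [255,[0,0,-0.4],[0,0,0]],
    [215,[0,0,-0.4],[0,0,0]],
    [190,[0,0,-0.4],[0,0,0]],
    [150,[0,0,-0.4],[0,0,0]],
    [110,[0,0,-0.4],[0,0,0]],
    [110,[0,0,-0.4],[0,0,0]],
    [110,[0,0,-0.4],[0,0,0]]
  ]
}}

```text
clock: 8.07
position: [0.5937, 0.0741, 0.0475]
tool_rot: [[0.979, 0.202, -0.001], [0.202, -0.979, 0.0], [-0.0, -0.001, -1.0]]
ft_force: [-0.0, -1.0, -1.0]
gripper_width: 0.573
```

>>> {"name": "send_rows", "arguments": {
  "deltas": [
    [110,[0,0,10],[0,0,0]],
    [110,[0,0,30],[0,0,0]],
    [110,[0,0,70],[0,0,0]],
    [110,[0,0,120],[0,0,0]],
    [110,[0,0,160],[0,0,0]],
    [110,[-40,0,200],[0,0,0]],
    [110,[-80,0,220],[0,0,0]],
    [110,[-80,0,220],[0,0,0]],
    [110,[-80,0,220],[0,0,0]]
  ]
}}

```text
clock: 9.2
position: [0.5143, 0.0741, 0.2686]
tool_rot: [[0.979, 0.202, 0.002], [0.202, -0.979, 0.001], [0.002, -0.0, -1.0]]
ft_force: [1.2, 0.3, -0.2]
gripper_width: 0.569
```

```bash
python3 - <<'E'
from h import *
s=ctrl.sense();print(s['clock'],s['position'],s['ft_force'])
B={"scene":(270,140,400,260),"side":(205,115,320,215)}
for n in B:
    im,d=camera(n);print(n,plane(n,dict(im=im,d=d),B[n],.045,.07));save(n+'F',im)
    x0,y0,x1,y1=B[n];save(n+'Fz',cv2.resize(im[y0:y1,x0:x1],None,fx=5,fy=5,interpolation=cv2.INTER_CUBIC))
E
```

```text
9.2 [0.51431255 0.07409089 0.26863392] [ 1.23939976  0.27820163 -0.21396771]
scene (array([-0.00193981,  0.00054615,  0.05658598]), np.int64(1127), ((592.3678588867188, 73.50055694580078), (144.6923828125, 143.21942138671875), 11.201409339904785))
side (array([-0.00196021,  0.00618304,  0.05600943]), np.int64(658), ((592.8395385742188, 71.75627899169922), (142.63531494140625, 146.27719116210938), 11.58117389678955))
```

View pics/sceneF.png

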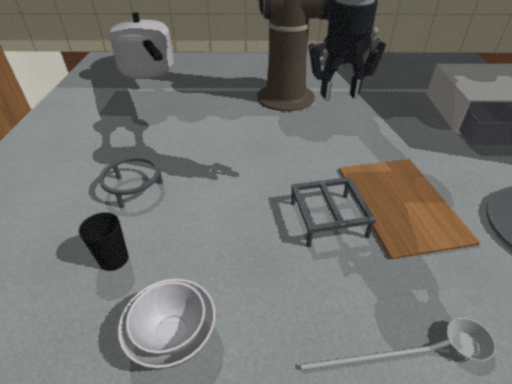

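View pics/sideFz.png

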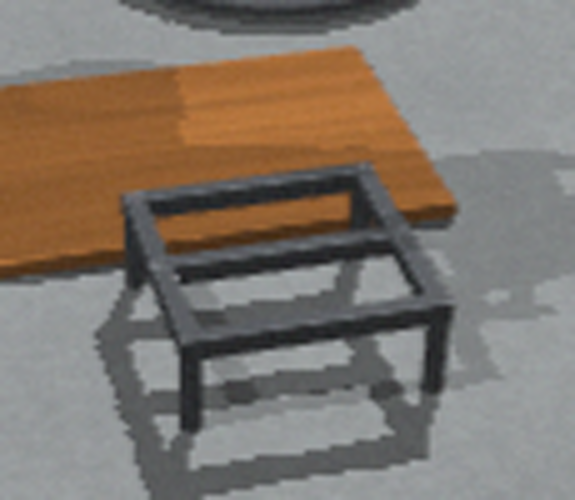

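The stand is level, with its top at 56–57 mm. It's parallel to the board at about 11.4°, and its middle is unmoved to within about 1 mm. The bystanders haven't moved in the picture, so I'm handing in.

```bash
python3 -c "
from bench import ctrl
print(ctrl.close_job())"
```

```text
the job is handed in; nothing more can be done
None
```

The square stand is now square with the board, with all four feet on the counter and the gripper clear of it. I gripped the central bar along its lean, lifted and levelled it, turned it −31° about its middle, lowered it and let go. The job was handed in at about 9.3 s.

- **Height while turning:** the soles were about 13 mm off the counter, under the 20 mm limit.
- **Squareness:** the stand's sides measure 11.2° in the scene view and 11.6° in the side view, against about 11.6° for the board's edge.
- **Level:** the top is at 56–57 mm, and 57 mm is the flat-standing height. The scene view shows a lean of 0.1°. The side view shows about 0.4°, which I take to be depth noise.
- **Middle:** it measures within about 1 mm of where it started. The two cameras disagree by about 2 mm in y, as they also did before the move.
- **Bystanders:** the round stand and tumbler are at the same place in the scene picture as at the start, judged by eye.

No check failed. The highest wrist force seen was about 6 N.

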